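# Spin-test an index wheel and brake it on its mark

### The job

Flick the index wheel anticlockwise (seen from above) with a fingertip against its upright peg so that it spins freely, and let its tongue go past the fixed pointer once while you touch neither wheel nor stand. On a later pass, brake the wheel with a light fingertip touch so that it stops right there, with the pointer pointing at the tongue, and take the finger away; after that first pass it must not stop anywhere else, so no nudging it into place. Grip nothing, push lightly (40 N on the wheel is too much), and leave the other things on the bench where they are.

Things in the scene. Friction and masses are not known exactly. Their poses are not given: they have to be found in the camera images.
- wheel (a joint): Turning angle of the wheel, rad: grows anticlockwise seen from above, without limit, counting whole turns. The tongue is at the pointer at 0, 2 pi, 4 pi and so on. It starts at rest between 0.5 and 2.8, so the first pass is at 2 pi and the earliest braking pass at 4 pi. Left alone, the wheel loses about an eighth of its speed each second, plus 0.05 rad/s each second.
- stand: Fixed stand with the wheel, origin on the bench under the wheel's axis. Wheel: flat grey plastic disc, 210 mm across, 12 mm thick, 0.5 kg, top face 52 mm above the bench; round hub 40 mm across, 14 mm above the disc. Nothing stands up on the disc from 70 to 105 mm from the axis. Its arbor is sprung: it dips from about 4 N, 8 mm deep at 16 N. A fingertip on the flat top stops it at once.
- axis (a point): Centre of the wheel, on its axis at the height of the disc's top face (52 mm above the bench). Fixed during a run. Its x axis points horizontally from the wheel's axis to the pointer.
- mark (a point): Spot where the middle of the tongue's outer end must stop: 130 mm from the wheel's axis, 52 mm above the bench, 5 mm before the tip of the fixed pointer. The pointer is a 6 mm wide steel finger on a small block, 44 mm wide, beyond the wheel on the side away from the robot; it reaches up to 52 mm above the bench.
- tongue (a point): Middle of the outer end of the tongue, 130 mm from the axis, on its top face. The tongue is the one flat tab, 28 mm wide and 8 mm thick, that sticks out 25 mm beyond the disc's rim, flush with the disc's top face; it turns with the wheel.
- peg (a point): Centre of the top of the upright round steel peg for flicking, diameter 12 mm, standing 30 mm above the disc (top 82 mm above the bench), 55 mm from the axis, on the opposite side of the axis from the tongue; turns with the wheel. Opposite it, also 55 mm from the axis, a low round balance weight, 28 mm across, rises only 3 mm.
- screwdriver: bystander: screwdriver 160 mm long lying on the bench, origin under its middle
- lens_ring: bystander: black ring 68 mm across, 22 mm high, origin under its centre
- screw_jar: bystander: jar 52 mm across, 65 mm high, origin under its centre
- motor: bystander: small upright motor 36 mm across, 63 mm high with its shaft, origin under its centre
- breadboard: bystander: white plug board 55 x 165 mm, 17 mm high, origin under its centre
- meter_module: bystander: circuit module 42 x 66 mm, 18 mm high, origin under its centre
- bearing: bystander: ball bearing 42 mm across, 12 mm high, origin under its centre

How it is judged:
On the way, in this order (a step that is already met when the one before it is completed fails the run):
1. the wheel spins freely anticlockwise, faster than 1.2 rad/s, untouched (velocity of joint wheel above 1.2 rad/s and contact force between the arm and stand below 0.05 N), for 0.15 s.
2. the tongue has gone past the pointer once (value of joint wheel above 6.9 rad).
3. a fingertip brakes the wheel with the tongue near the pointer (contact force between the fingers and stand above 0.3 N and horizontal distance between tongue and mark below 0.02 m and value of joint wheel above 12 rad).
At the end, for the whole second after the job is handed in: The wheel is at rest (slower than 0.03 rad/s) with the middle of the tongue's outer end within 14 mm, level, of the mark (the pointer points at the 28 mm wide tongue), on the second or a later pass (horizontal distance between tongue and mark below 0.014 m and velocity of joint wheel between -0.03 and 0.03 rad/s and value of joint wheel above 12 rad); the robot touches nothing.
It fails at once if the robot touches the wheel or its stand while the tongue goes past the pointer for the first time (value of joint wheel between 5.9 and 6.9 rad and contact force between the arm and stand above 0.2 N).
It fails at once if after the first pass the wheel stops away from the pointer (no nudging into place) (value of joint wheel above 6.9 rad and velocity of joint wheel below 0.02 rad/s and horizontal distance between tongue and mark above 0.016 m).
It fails at once if the robot presses or squeezes the wheel or its stand with more than 40 N (contact force between the arm and stand above 40 N).
It fails at once if another thing on the bench is moved or lifted by more than 15 mm (distance of any of screwdriver, lens_ring, screw_jar, motor, breadboard, meter_module, bearing from where it was at the start of the episode above 0.015 m).
It also fails if it takes over 54 s, if anything falls off the work surface, if the arm or the gripper's body presses on something with over 40 N, if the wrist force passes 120 N, or if a joint passes its speed limit or range.

### The arm

A 7-joint arm with a two-finger parallel gripper is mounted at the origin on the work surface. World frame = base frame: x ahead of the robot, y to its left, z up, the work surface at z = 0. Lengths are in m, angles in rad, forces in N, time in s.
With the tool pointing down it reaches from about 0.35 to 0.9 m from the base axis. Payload 19.9 kg.
Tool frame: the origin (TCP) lies on the centre line of the jaws, within the pads' length; the fingertips stand 19 mm ahead of it and the grasp point (between the pads) is the TCP (arm.tips_ahead is the distance from the TCP to the fingertips, in m); z points along the fingers, y is the line along which they close (so a half turn about z gives the same grasp; the last joint's range is limited). The gripper opens to 85 mm and grips with 20 to 120 N. Pads are 22 mm wide; open, the fingers measure 114 mm over their backs; the gripper's body (76 mm by 85 mm) begins 54 mm behind the grasp point. The pads swing forward as they close: fully open they stand 13 mm farther back than shut.
Start: joints at [-1.246, 0.417, -0.01, 1.614, 0.005, 1.111, -0.053], TCP at [0.224, 0.583, 0.25] pointing down, gripper open.
Joint ranges: [-2.81, 2.81], [-0.39, 2.02], [-1.27, 1.25], [0.06, 2.57], [-1.19, 4.33], [0.19, 2], [-2.82, 2.82]. Speed limits (rad/s): [1.89, 1.89, 2.39, 2.39, 3.01, 3.01, 3.01].

### API

Orientations are given as [roll, pitch, yaw] about the fixed x, y, z axes, in that order (R = Rz(yaw) Ry(pitch) Rx(roll)).
In Python, from plant import arm, viewer, close_job, spot_in, outline_of, spot_point gives the robot as it stands. The module is installed in compiled form; this text tells all that it offers.
- The arm moves only by the tool arm_command, never from a script. Its argument "deltas" is text: rows parted by semicolons, each of 4 numbers parted by spaces: the shift along the tool's x, y, z in mm, then the turn about the tool's z in degrees. A call has 1 to 5 rows; each row is the pose to reach, as a shift and turn from the pose commanded when the call began, along the tool's axes at that moment; what a row does not reach only later rows make up. A row lasts 1/12 s, in which the tool goes at most 41.7 mm and 7.16 degrees, less where a joint would pass 70% of its speed; a pose out of reach is approached as far as the arm can. A call with a gripper value outside its range is refused whole. "fingers" is the finger opening in mm, from 0 to 85.4, set as the call begins (left out, the last holds). The fingers move at their own pace and stop on an object; "newtons" is the grip in N (left out, the last holds). Time passes only in rows, so rows that repeat a pose let the fingers close. It gives the time, the measured TCP pose, the force, the opening and the grip force at its end, in the units of the state.
- arm.get_state(): the state, without advancing time (a new reading comes with each control period).
- viewer.get_image(name): name is "scene" or "side" or "wrist"; returns a dict with "img" (420x560x3 uint8, blue, green, red), "z_map" (420x560 float32, m along the optical axis (not along the pixel's ray), 0 where there is no reading), "vfov" (degrees; the focal length in pixels is half the picture's height over the tangent of half this angle, whatever the lens; pixels are square), "cx", "cy" (the principal point, pixels), "distortion" ([k1, k2, p1, p2, k3] as OpenCV has them; the pictures are not rectified), "xyz" and "rotation" of the camera in the world; the wrist camera has in their place "T_tool_cam" (4x4, takes a point from camera to tool coordinates, whose origin is the TCP and whose axes are the flange's). Camera axes: x right, y up, looking along -z (the intrinsics and any distortion apply to the point x, -y, -z); pixel columns grow to the right and rows downward; lengths in m; the calibration is good to about 2 mm. A picture is of the moment at which its call begins: read the wrist's pose just before it.
- close_job(): hands the job in; it is judged then, once.
Trained networks look in the newest picture that a camera, given by its name, has taken for a name from the list of things; names that differ only in an ending like _2 or _b are one class to them, and where a whole thing is asked for, a point or a joint stands for the part that bears it (a point fixed in the world has none). Each returns a list of dicts, best first, with "conf" (0 to 1); they miss things now and then, are a little off and sometimes report something else, mostly with a low value. They report only what shows in the picture. A call takes as long as a camera call.
- spot_in(camera, target): "extent" ([left, top, width, height] in pixels, round what is visible of it).
- outline_of(camera, target): "mask" (420x560 bool, what is visible of it) and "extent" ([left, top, width, height] in pixels, round what is visible of it).
- spot_point(camera, target): "location" ([row, column] in pixels: a listed point, or the origin of a listed thing).
The state is a dict: "clock": time; "qpos": joint angles; "joint_vel": joint speeds; "joint_efforts": joint torques, N m; "tcp_pos": TCP position; "tcp_rot": TCP orientation; "contact_force": force on the tool from outside, world axes, zero at the start; "wrist_torque": the same for the moment, N m; "width": opening from 0.0 (shut) to 1.0 (fully open); "grip_force": force on a finger pad.
Only numpy, scipy, OpenCV 4.12 (cv2) and the standard library are available. Lean on these libraries where they do the work, as an engineer would, in place of code of your own. Each camera call takes 0.05 s, during which the arm holds its last target. There are 200 camera calls.

## Working session

There is one attempt and no reset: what is moved stays moved. The work goes in short steps, Python scripts to look and compute and a tool call to move; the robot and the scene stay as the last step left them, time stands still between calls to the robot, and variables do not carry over. Pictures are saved under pics/ and viewed, at most 10 in all, crops included, and the job is handed in when it is done.

Besides the shell and the picture viewer there is one more tool, called after ">>>" as name(argument=value, ...) on one line, values as JSON. arm_command: Moves the arm, as the interface text tells. Its arguments: {"type":"object","properties":{"deltas":{"type":"string"},"fingers":{"type":"number"},"newtons":{"type":"number"}},"required":["deltas"]}

```bash
mkdir -p pics
cat > h.py <<'E'
import numpy as np, cv2
from scipy.spatial.transform import Rotation as R
from plant import arm, viewer, close_job, spot_in, outline_of, spot_point
def K(im):
    f=210/np.tan(np.radians(im['vfov'])/2); return np.array([[f,0,im['cx']],[0,f,im['cy']],[0,0,1.]])
def pose(im,st):
    if 'T_tool_cam' in im:
        T=np.eye(4);T[:3,:3]=rot(st['tcp_rot']);T[:3,3]=st['tcp_pos'];T=T@np.array(im['T_tool_cam']);return T[:3,:3],T[:3,3]
    return rot(im['rotation']),np.array(im['xyz'])
def rot(r):
    r=np.array(r,float)
    if r.shape==(3,3): return r
    return R.from_euler('xyz',r).as_matrix() if r.size==3 else R.from_quat(r).as_matrix()
def ray(im,st,row,col):
    u=cv2.undistortPoints(np.array([[[col,row]]],float),K(im),np.array(im['distortion'],float))[0,0]
    Rm,t=pose(im,st); return t,Rm@np.array([u[0],-u[1],-1])
def atz(im,st,row,col,z):
    t,d=ray(im,st,row,col); return t+d*(z-t[2])/d[2]
E
python3 - <<'E'
from h import *
st=arm.get_state(); print(st)
for c in ['scene','side','wrist']:
    im=viewer.get_image(c); cv2.imwrite(f'pics/{c}0.png',im['img'])
    print(c,{k:(v if k not in('img','z_map') else 0) for k,v in im.items()})
    for n,z in [('axis',.052),('mark',.052),('tongue',.052),('peg',.082),('stand',0)]:
        for p in spot_point(c,n)[:1]: print(n,p, atz(im,st,*p['location'],z).round(4))
print(arm.get_state()['clock'])
E
```

```text
{'clock': 0.0, 'qpos': array([-1.24551331,  0.41798174, -0.01030514,  1.61420234,  0.00469658,
        1.1106612 , -0.05296833]), 'joint_vel': array([-0.00045938, -0.00023008, -0.00048198, -0.0024781 ,  0.00104611,
        0.00029909, -0.00170132]), 'joint_efforts': array([ 1.71580600e-04, -8.64421177e+01,  6.79228362e-01, -4.34905529e+01,
        1.91090157e-02,  7.13642527e-03,  4.24819962e-05]), 'tcp_pos': array([0.22402259, 0.58311944, 0.24964355]), 'tcp_rot': array([-3.14036699e+00,  8.75800325e-05,  2.77485015e+00]), 'contact_force': array([-0.29828124, -0.15694472, -1.15899844]), 'wrist_torque': array([ 0.01109543,  0.0304126 , -0.0107256 ]), 'grip_force': 0.0, 'width': 1.002752754490474}
scene {'img': 0, 'z_map': 0, 'vfov': 46.45633011764418, 'cx': 282.06720538628434, 'cy': 208.47488874536626, 'distortion': array([0.03642395, 0.        , 0.        , 0.        , 0.        ]), 'xyz': array([1.3074057 , 0.52746217, 0.90869919]), 'rotation': array([ 0.79797215, -0.00543882,  2.17402669])}
axis {'location': [186.7, 285.6], 'conf': 0.98} [ 0.5085 -0.006   0.052 ]
tongue {'location'
[... 723 characters left out ...]
]
peg {'location': [247.0, 260.6], 'conf': 0.84} [ 0.5103 -0.0616  0.082 ]
stand {'location': [261.4, 263.0], 'conf': 0.93} [0.5222 0.0011 0.    ]
wrist {'img': 0, 'z_map': 0, 'vfov': 69.4844318823262, 'cx': 280.9537997623444, 'cy': 212.57736469809063, 'distortion': array([-0.06039513,  0.        ,  0.        ,  0.        ,  0.        ]), 'T_tool_cam': array([[ 3.39368661e-04,  9.44990179e-01,  3.27098528e-01,
         8.37921045e-02],
       [ 9.99999900e-01, -2.25561599e-04, -3.85862732e-04,
        -3.33733713e-04],
       [-2.90855625e-04,  3.27098626e-01, -9.44990161e-01,
        -1.25412686e-01],
       [ 0.00000000e+00,  0.00000000e+00,  0.00000000e+00,
         1.00000000e+00]])}
0.9
```

View pics/scene0.png

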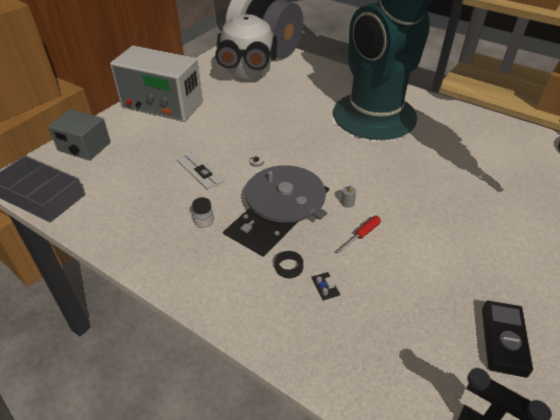

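View pics/side0.png

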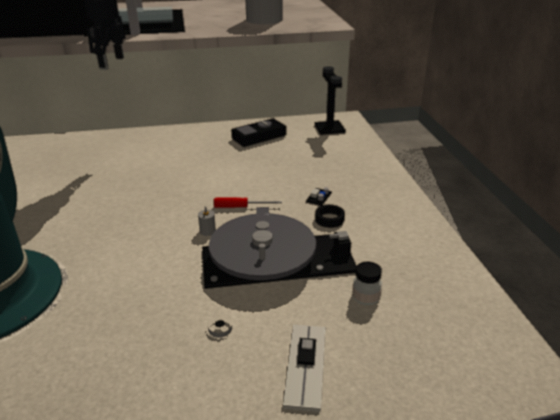

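Scene: the wheel is centred near (286,190), tongue at (318,214), peg at (270,175). Side: hub (262,238), peg (262,250), tongue (262,210), pointer block (341,248). I'll refine the axis by fitting a circle to the depth points, and start moving the arm.

```bash
cat >> h.py <<'E'
def cloud(im,st):
    z=im['z_map'];r,c=np.nonzero(z>0)
    u=cv2.undistortPoints(np.stack([c,r],1)[:,None].astype(float),K(im),np.array(im['distortion'],float))[:,0]
    Rm,t=pose(im,st);d=z[r,c]
    return t+(np.stack([u[:,0],-u[:,1],-np.ones(len(u))],1)*d[:,None])@Rm.T
E
python3 - <<'E'
from h import *
from scipy.optimize import minimize
st=arm.get_state()
for c in ['scene','side']:
    im=viewer.get_image(c); P=cloud(im,st)
    near=P[np.hypot(P[:,0]-.517,P[:,1])<.2]
    top=near[(near[:,2]>.042)&(near[:,2]<.060)&(np.hypot(near[:,0]-.517,near[:,1])<.125)]
    print(c,len(top),np.median(top[:,2]),np.percentile(top[:,2],[10,90]))
    # fit disc: maximise points in r<.105 minus those in .107-.118
    f=lambda a:-(np.sum(np.hypot(*(top[:,:2]-a).T)<.105)-np.sum((np.hypot(*(top[:,:2]-a).T)>=.105)))
    g=[(f(np.array([x,y])),x,y) for x in np.arange(.495,.54,.002) for y in np.arange(-.02,.021,.002)]
    m=min(g)[0]; b=np.array([q[1:] for q in g if q[0]<=m+abs(m)*.003]);print('axis',b.mean(0),len(b))
    a=b.mean(0)
    pg=near[(near[:,2]>.070)&(near[:,2]<.088)&(np.hypot(*(near[:,:2]-a).T)<.075)];print('peg',len(pg),pg.mean(0) if len(pg) else 0)
    rr=np.hypot(*(near[:,:2]-a).T); tg=near[(rr>.110)&(rr<.135)&(near[:,2]>.044)&(near[:,2]<.058)]
    an=np.degrees(np.arctan2(tg[:,1]-a[1],tg[:,0]-a[0]));print('tongue/pointer hist',np.histogram(an,bins=np.arange(-180,181,15))[0])
    print(np.median(an[(an>50)&(an<110)]),np.median(an[(an>-30)&(an<20)]))
    for n,z in [('mark',.052),('tongue',.052),('peg',.082),('axis',.052)]:
        for p in spot_point(c,n)[:1]: print(n,p['conf'],atz(im,st,*p['location'],z).round(4))
    for n in ['motor','screw_jar','bearing','breadboard']:
        for p in spot_point(c,n)[:1]: print(n,p['conf'],atz(im,st,*p['location'],0).round(3))
E
```

```text
scene 3485 0.052619283872200495 [0.05013478 0.0549302 ]
axis [0.523 0.004] 1
peg 27 [ 0.51508301 -0.0464411   0.07782503]
tongue/pointer hist [ 0  0  2  0  0  0  0  0  0  0  0  4  0  0  0  0  1 79  0  0  0  0  0  0]
81.04462914192378 -1.9882876836265422
mark 0.92 [ 0.6523 -0.0038  0.052 ]
tongue 0.63 [0.5492 0.1376 0.052 ]
peg 0.67 [ 0.5045 -0.0581  0.082 ]
axis 0.39 [ 0.4836 -0.0662  0.052 ]
motor 0.72 [0.412 0.129 0.   ]
screw_jar 0.85 [ 0.684 -0.14   0.   ]
bearing 0.5 [ 0.418 -0.163  0.   ]
breadboard 0.74 [0.53  0.008 0.   ]
side 5368 0.05177336055439069 [0.04978412 0.05331815]
axis [ 0.521 -0.004] 1
peg 46 [ 0.5121196  -0.05914329  0.07844819]
tongue/pointer hist [ 0  0  0  0  0  0  0  0  0  0  0  1  1  0  0  0  0 71  0  0  0  0  0  0]
81.63512440880288 -0.30078960144260536
mark 0.67 [ 0.6509 -0.0098  0.052 ]
tongue 0.91 [0.546 0.149 0.052]
peg 0.76 [ 0.506 -0.057  0.082]
axis 0.75 [0.5215 0.0022 0.052 ]
motor 0.88 [0.42  0.125 0.   ]
screw_jar 0.6 [ 0.688 -0.134  0.   ]
bearing 0.55 [ 0.423 -0.167  0.   ]
breadboard 0.92 [ 0.551 -0.287  0.   ]
```

>>> arm_command(deltas="0 0 0 7; 0 0 0 14; 0 0 0 21", fingers=0)

```text
clock: 2.05
tcp_pos: [0.2242, 0.5833, 0.2503]
tcp_rot: [-3.141, 0.0, 2.402]
contact_force: [0.3, 0.1, -0.1]
width: 0.602
grip_force: 0.0
```

>>> arm_command(deltas="-32 -16.3 0 -6; -64 -32.6 0 -12; -96 -49 0 -18; -128 -65 0 -24; -160 -81.5 0 -30")

```text
clock: 2.47
tcp_pos: [0.2888, 0.4142, 0.2503]
tcp_rot: [3.141, 0.0, 2.937]
contact_force: [0.3, 0.3, -0.0]
width: 0.004
grip_force: 0.0
```

>>> arm_command(deltas="-20 -31 0 -4; -40 -62 0 -8; -60 -93 0 -11.8; -80 -124 0 -11.8; -100 -155 0 -11.8")

```text
clock: 2.88
tcp_pos: [0.3543, 0.2416, 0.2505]
tcp_rot: [3.141, 0.0, 3.138]
contact_force: [2.0, 0.8, 0.6]
width: -0.004
grip_force: 0.0
```

>>> arm_command(deltas="-12 -31 5 0; -24 -62 15 0; -36 -93 25 0; -48 -124 35 0; -60 -155 45 0")

```text
clock: 3.3
tcp_pos: [0.4138, 0.0866, 0.2052]
tcp_rot: [3.141, 0.001, 3.138]
contact_force: [0.9, 0.4, -0.2]
width: -0.0
grip_force: 0.0
```

>>> arm_command(deltas="-12 -30 10 0; -24 -60 20 0; -36 -90 30 0; -48 -120 40 0; -56 -145 50 0")

```text
clock: 3.72
tcp_pos: [0.4697, -0.0593, 0.1551]
tcp_rot: [-3.141, 0.001, 3.137]
contact_force: [0.2, 0.5, -0.8]
width: -0.003
grip_force: 0.0
```

Run:
```python
from h import *
st=arm.get_state(); ims=[]
for c in ['wrist','side']:
    im=viewer.get_image(c); ims.append(im['img'])
    P=cloud(im,st);a=np.array([.522,0])
    near=P[np.hypot(*(P[:,:2]-a).T)<.14]; pg=near[(near[:,2]>.074)&(near[:,2]<.088)&(np.hypot(*(near[:,:2]-a).T)<.075)]
    print(c,'peg',len(pg),pg.mean(0) if len(pg) else 0)
    for n,z in [('mark',.052),('tongue',.052),('peg',.082),('axis',.052)]:
        for p in spot_point(c,n)[:1]: print(n,p['conf'],atz(im,st,*p['location'],z).round(4))
cv2.imwrite('pics/both1.png',cv2.resize(np.hstack(ims),(800,300)))
```

```text
wrist peg 0 0
tongue 0.75 [0.5418 0.1293 0.052 ]
axis 0.96 [ 0.5245 -0.0023  0.052 ]
side peg 38 [ 0.51239308 -0.05859127  0.07955181]
mark 0.91 [ 0.6548 -0.0066  0.052 ]
tongue 0.7 [0.5394 0.1373 0.052 ]
peg 0.6 [ 0.5079 -0.057   0.082 ]
axis 0.63 [ 0.5236 -0.0088  0.052 ]
```

View pics/both1.png

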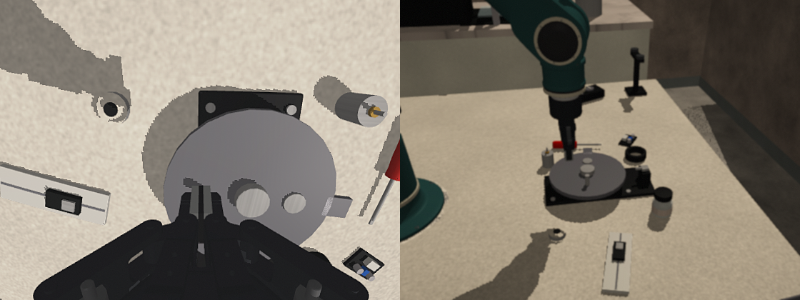

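>>> arm_command(deltas="0 0 24 0; 0 0 48 0; 0 0 71 0; 0 0 71 0")

```text
clock: 4.55
tcp_pos: [0.4671, -0.0565, 0.0815]
tcp_rot: [-3.141, -0.004, 3.139]
contact_force: [-1.3, 0.3, -1.5]
width: -0.004
grip_force: 0.0
```

>>> arm_command(deltas="-5 0 0 0; -9 0 0 0; -12 0 0 0; -14 0 0 0; -16 0 0 0")

```text
clock: 4.97
tcp_pos: [0.4856, -0.0571, 0.0851]
tcp_rot: [3.142, 0.001, 3.138]
contact_force: [0.3, -0.4, 0.2]
width: -0.0
grip_force: 0.0
```

>>> arm_command(deltas="-2 0 0 0; -4 0 0 0; -6 0 0 0; -8 0 0 0")

```text
clock: 5.3
tcp_pos: [0.493, -0.0572, 0.0844]
tcp_rot: [-3.142, -0.0, 3.138]
contact_force: [0.2, -0.0, -0.2]
width: -0.005
grip_force: 0.0
```

>>> arm_command(deltas="-3 0 0 0; -8 0 0 0; -15 0 0 0; -24 0 0 0; -34.5 0 0 0")

```text
clock: 5.72
tcp_pos: [0.5282, -0.0572, 0.0843]
tcp_rot: [3.142, -0.0, 3.138]
contact_force: [-0.6, -0.0, -0.2]
width: -0.003
grip_force: 0.0
```

>>> arm_command(deltas="8 0 -10 0; 16 0 -25 0; 30 0 -30 0; 40 0 -30 0")

```text
clock: 6.05
tcp_pos: [0.4878, -0.0573, 0.1152]
tcp_rot: [-3.141, 0.002, 3.138]
contact_force: [0.7, -0.5, -0.5]
width: -0.002
grip_force: 0.0
```

```bash
cat > ang.py <<'E'
from h import *
A=np.array([.523,-.001]);PH=np.radians(-3)
def meas(c):
    st=arm.get_state(); im=viewer.get_image(c); P=cloud(im,st); D=P[:,:2]-A
    r=np.hypot(*D.T); a=np.arctan2(D[:,1],D[:,0]); o=[st['clock'],c]
    m=(r>.112)&(r<.128)&(abs(P[:,2]-.05)<.008); s=np.exp(1j*a[m])
    o+= [int(m.sum()),np.round((np.angle(s.mean())-PH)%(2*np.pi),3) if m.sum() else None]
    m=(r>.035)&(r<.075)&(abs(P[:,2]-.075)<.007); s=np.exp(1j*a[m])
    o+= [int(m.sum()),np.round((np.angle(s.mean())-PH+np.pi)%(2*np.pi),3) if m.sum() else None]
    for n,z,k in [('tongue',.052,0),('peg',.082,np.pi)]:
        for p in spot_point(c,n)[:1]:
            q=atz(im,st,*p['location'],z)[:2]-A; o.append((n,p['conf'],round(float(np.hypot(*q)),3),round(float((np.arctan2(q[1],q[0])-PH+k)%(2*np.pi)),3)))
    print(*o)
E
python3 -c "
from ang import *
for i in range(3): meas('side')
meas('scene')
s=arm.get_state();print(s['clock'],s['tcp_pos'],s['contact_force'])"
```

```text
6.05 side 87 3.02 50 2.91 ('tongue', 0.9, 0.135, 2.9) ('peg', 0.83, 0.05, 2.836)
6.2 side 99 3.406 40 3.307 ('tongue', 0.74, 0.13, 3.309) ('peg', 0.66, 0.049, 3.437)
6.35 side 100 3.781 37 3.72 ('tongue', 0.62, 0.13, 3.751) ('peg', 0.83, 0.052, 3.796)
6.5 scene 23 4.17 25 4.168 ('tongue', 0.96, 0.13, 4.139) ('peg', 0.67, 0.053, 4.255)
6.65 [ 0.48747872 -0.05720859  0.11420432] [-0.45073503  0.01719936  1.19920709]
```

>>> arm_command(deltas="18 19 0 0; 36 38 0 0; 52 56 0 0; 52 56 14 0; 52 56 28 0")

```text
clock: 7.07
tcp_pos: [0.4356, 0.0003, 0.0866]
tcp_rot: [3.141, 0.002, 3.14]
contact_force: [1.1, -0.5, -1.1]
width: -0.003
grip_force: 0.0
```

>>> arm_command(deltas="0 0 5 0; 0 0 7 0")

```text
clock: 7.23
tcp_pos: [0.4353, -0.0012, 0.0787]
tcp_rot: [-3.141, -0.001, 3.138]
contact_force: [0.3, -0.6, -0.3]
width: 0.003
grip_force: 0.0
```

```bash
cat > m2.py <<'E'
from h import *
A=np.array([.523,-.001]);PH=np.radians(-3)
def m(c,save=None):
    st=arm.get_state(); im=viewer.get_image(c); P=cloud(im,st); D=P[:,:2]-A
    if save: cv2.imwrite(save,im['img'])
    r=np.hypot(*D.T); a=np.arctan2(D[:,1],D[:,0])
    o=[st['clock'],c]
    for lo,hi,z,dz,k in [(.112,.128,.050,.007,0),(.035,.075,.075,.007,np.pi)]:
        q=(r>lo)&(r<hi)&(abs(P[:,2]-z)<dz);s=np.exp(1j*a[q])
        o+=[int(q.sum()),round(float((np.angle(s.mean())-PH+k)%(2*np.pi)),3) if q.sum() else None,round(float(abs(s.mean())),3) if q.sum() else None]
    print(*o); return o
E
python3 -c "
from m2 import *
for i in range(8): m(['side','scene'][i%2])
s=arm.get_state();print(s['clock'],s['tcp_pos'],s['contact_force'])"
```

```text
7.2333 side 98 5.829 0.997 43 5.94 0.998
7.2833 scene 64 6.025 0.997 19 5.916 0.994
7.3333 side 92 6.052 0.997 43 6.167 0.999
7.3833 scene 70 6.241 0.997 22 6.121 0.997
7.4333 side 87 6.276 0.997 44 0.095 0.998
7.4833 scene 65 0.174 0.997 30 0.05 0.998
7.5333 side 77 0.214 0.997 48 0.3 0.998
7.5833 scene 66 0.388 0.998 17 0.233 0.992
7.6333 [ 0.43579055 -0.00100456  0.07964277] [-0.30622706  0.69523729 -1.00638313]
```

```bash
python3 -c "
from m2 import *
ims=[]
for c in ['side','scene']:
    m(c); st=arm.get_state(); im=viewer.get_image(c); P=cloud(im,st)
    q=(abs(P[:,0]-.68)<.035)&(abs(P[:,1])<.04)&(P[:,2]>.040)&(P[:,2]<.075); Q=P[q]
    for lo in np.arange(.645,.71,.01):
        w=(Q[:,0]>=lo)&(Q[:,0]<lo+.01)
        if w.sum(): print(c,round(lo,3),w.sum(),np.median(Q[w],0).round(4),np.ptp(Q[w][:,1]).round(3))
    g=im['img']; p=[p['location'] for p in spot_point(c,'mark')[:1]]
    print(c,p,[atz(im,st,*x,.052).round(4) for x in p])
    x,y=(int(p[0][1]),int(p[0][0])) if p else ((326,238) if c=='side' else (247,226))
    ims.append(cv2.resize(g[max(0,y-40):y+40,x-70:x+30],(400,320),interpolation=cv2.INTER_CUBIC))
cv2.imwrite('pics/ptr.png',np.hstack(ims))
for i in range(2): m('side');m('scene')
print(arm.get_state()['clock'])"
```

```text
7.6333 side 69 0.438 0.997 48 0.498 0.998
side 0.655 21 [ 0.6593 -0.0066  0.0509] 0.01
side 0.665 55 [ 0.6717 -0.0091  0.0457] 0.045
side 0.675 70 [ 0.6804 -0.0139  0.0485] 0.036
side 0.685 55 [ 0.6892 -0.0148  0.0461] 0.034
side [[236.4, 326.3]] [array([ 0.6488, -0.0094,  0.052 ])]
7.7833 scene 59 0.801 0.997 27 0.634 0.975
scene 0.645 1 [ 6.546e-01 -1.000e-04  4.940e-02] 0.0
scene 0.655 13 [ 6.603e-01 -6.000e-04  5.170e-02] 0.007
scene 0.665 23 [6.72e-01 6.00e-04 4.67e-02] 0.041
scene 0.675 61 [0.6802 0.0045 0.0486] 0.046
scene 0.685 74 [6.909e-01 1.000e-04 4.560e-02] 0.044
scene 0.695 21 [0.6964 0.0051 0.0437] 0.04
scene [[221.1, 253.9]] [array([0.657 , 0.0015, 0.052 ])]
7.9333 side 54 1.083 0.997 49 1.08 0.999
7.9833 scene 60 1.195 0.997 20 1.166 0.998
8.0333 side 49 1.302 0.997 52 1.267 0.998
8.0833 scene 61 1.386 0.997 22 1.404 0.999
8.1333
```

View pics/ptr.png

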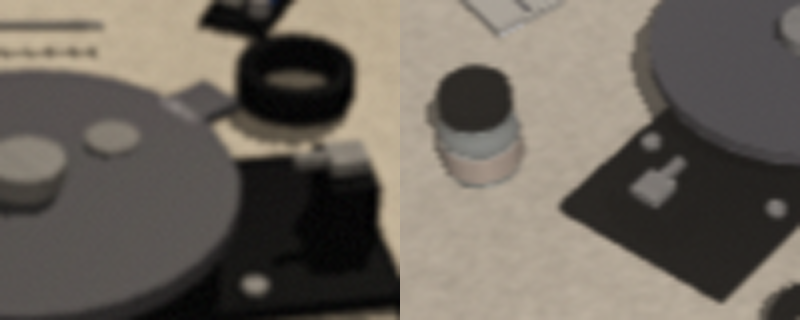

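>>> arm_command(deltas="0 0 1.5 0; 0 0 2.5 0")

```text
clock: 8.3
tcp_pos: [0.4356, -0.001, 0.0767]
tcp_rot: [-3.142, 0.0, 3.138]
contact_force: [1.6, -0.3, -0.1]
width: -0.0
grip_force: 0.0
```

```bash
cat > fit.py <<'E'
import json,sys
from m2 import *
from scipy.optimize import least_squares
import io,contextlib
try: L=json.load(open('log.json'))
except Exception: L=[]
with contextlib.redirect_stdout(io.StringIO()):
    for i in range(int(sys.argv[1])): L.append(m(['side','scene'][i%2]))
json.dump(L,open('log.json','w'))
T0=7.437
def th(p,t): s=t-T0; return 2*np.pi+8*p[2]*(p[0]+p[1])*(1-np.exp(-s/8/p[2]))-p[1]*s
D=[(o[0],2*(o[1]=='scene')+k,o[3+3*k]) for o in L for k in (0,1) if o[2+3*k]>12 and o[3+3*k] is not None]
t=np.array([d[0] for d in D]);c=np.array([d[1] for d in D]);y=np.array([d[2] for d in D])
OFF=np.array([.011,.011,.055,.055])
def res(x):
    B=x[4:].reshape(4,2); q=th([x[0],.4*x[1],x[2]],t)+x[3]; b=B[c]
    e=np.angle(np.exp(1j*(y-OFF[c]-q-b[:,0]*(np.cos(q)-1)-b[:,1]*np.sin(q))))
    return np.r_[e/.02,(x[1]-1)/.1,(x[2]-1)/.1,x[3]/.02,x[4:]/.05]
s=least_squares(res,np.r_[2.2,1,1,0,np.zeros(8)],loss='soft_l1');x=s.x
g=np.arange(8,13,.001);q=th([x[0],.4*x[1],x[2]],g)+x[3]
i=np.searchsorted(q,4*np.pi);print(x.round(3),'rms',np.std(res(x)[:len(t)]*.02))
print('pass at',g[min(i,len(g)-1)],'w',np.gradient(q,g)[min(i,len(g)-1)])
for k in range(4): w=np.nonzero(c==k)[0][-2:];print(k,t[w],y[w])
st=arm.get_state();print(st['clock'],st['tcp_pos'],st['contact_force'])
E
python3 fit.py 34
```

```text
[ 2.209e+00  9.980e-01  1.011e+00 -1.000e-03 -1.900e-02  2.700e-02
  2.800e-02 -3.500e-02  4.200e-02  2.000e-03 -2.500e-02 -3.600e-02] rms 0.035829556512138865
pass at 11.151999999998253 w 1.2482587692994853
0 [9.8 9.9] [4.402 4.548]
1 [9.8 9.9] [4.425 4.588]
2 [9.85 9.95] [4.479 4.632]
3 [9.85 9.95] [4.543 4.692]
10.0 [ 0.43558491 -0.00097308  0.07682535] [ 0.22787044  0.51511693 -0.23385378]
```

```bash
python3 fit.py 16
```

```text
[ 2.197  0.996  1.025  0.    -0.025  0.033  0.021 -0.061  0.036 -0.005
 -0.03  -0.006] rms 0.04058283997208141
pass at 11.15899999999825 w 1.2503109157487027
0 [10.6 10.7] [5.535 5.669]
1 [10.6 10.7] [5.643 5.791]
2 [10.65 10.75] [5.675 5.812]
3 [10.65 10.75] [5.602 5.764]
10.8 [ 0.43557366 -0.00097854  0.07680034] [-0.2566559  -0.5086832   0.36700902]
```

```bash
python3 fit.py 4
```

```text
[ 2.201e+00  9.980e-01  1.014e+00  1.000e-03 -2.400e-02  3.200e-02
  2.200e-02 -6.600e-02  3.700e-02 -7.000e-03 -2.900e-02 -3.000e-03] rms 0.041269127325157196
pass at 11.164999999998246 w 1.2427594468718222
0 [10.8 10.9] [5.805 5.931]
1 [10.8 10.9] [5.92  6.038]
2 [10.85 10.95] [5.945 6.076]
3 [10.85 10.95] [5.861 6.001]
11.0 [ 0.43558632 -0.00097899  0.07681799] [ 0.59507762 -0.14863133 -0.01681974]
```

```bash
python3 fit.py 2 | tail -6
```

```text
pass at 11.165999999998245 w 1.24111020952069
0 [10.9 11. ] [5.931 6.066]
1 [10.9 11. ] [6.038 6.17 ]
2 [10.95 11.05] [6.076 6.207]
3 [10.95 11.05] [6.001 6.092]
11.1 [ 0.43557287 -0.00095976  0.07680358] [ 0.27990484 -0.21277377 -0.08431286]
```

>>> arm_command(deltas="0 0 10 0; 0 0 10 0; 0 0 10 0")

```text
clock: 11.35
tcp_pos: [0.4359, -0.001, 0.0665]
tcp_rot: [-3.141, 0.0, 3.138]
contact_force: [0.5, 0.8, 8.8]
width: 0.0
grip_force: 4.3
```

```bash
python3 -c "
from m2 import *
for i in range(2): m('side','pics/stop.png');m('scene','pics/stop2.png')
s=arm.get_state();print(s['clock'],s['tcp_pos'],s['contact_force'])
a=cv2.imread('pics/stop.png')[196:276,256:356];b=cv2.imread('pics/stop2.png')[181:261,184:284]
cv2.imwrite('pics/st.png',cv2.resize(np.hstack([a,b]),(800,320),interpolation=2))"
```

```text
11.35 side 81 6.28 0.997 43 0.084 0.999
11.4 scene 66 0.07 0.997 24 6.237 0.998
11.45 side 83 6.278 0.997 43 0.085 0.998
11.5 scene 64 0.07 0.997 26 6.24 0.998
11.55 [ 0.43591222 -0.00100093  0.06669154] [0.76504022 0.62017067 8.30888542]
```

View pics/st.png

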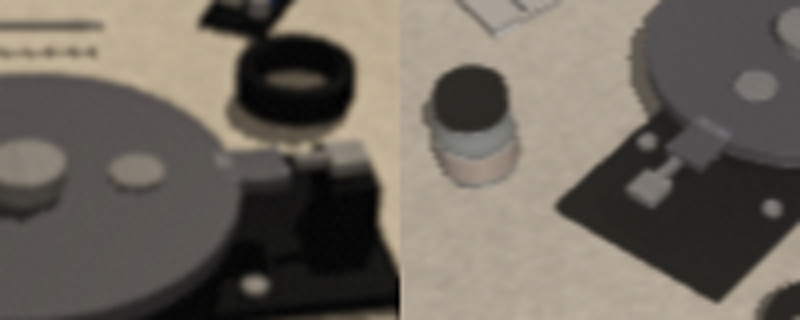

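The wheel has stopped. In both crops (left about (265,165), right about (700,145)) the tongue's outer end sits in front of the pointer. Now I lift the finger straight up.

>>> arm_command(deltas="0 0 -10 0; 0 0 -25 0; 0 0 -50 0; 0 0 -80 0; 0 0 -100 0")

```text
clock: 11.97
tcp_pos: [0.4356, -0.0013, 0.169]
tcp_rot: [-3.141, 0.0, 3.137]
contact_force: [0.5, 0.1, 0.5]
width: 0.001
grip_force: 0.0
```

>>> arm_command(deltas="0 0 0 0; 0 0 0 0; 0 0 0 0; 0 0 0 0")

```text
clock: 12.3
tcp_pos: [0.435, -0.001, 0.1661]
tcp_rot: [-3.141, -0.002, 3.138]
contact_force: [-0.0, -0.0, -0.1]
width: -0.0
grip_force: 0.0
```

```bash
python3 -c "
from m2 import *
m('side');m('scene');m('side');m('scene')
print(close_job())"
```

```text
12.3 side 85 6.278 0.997 46 0.101 0.999
12.35 scene 73 0.073 0.997 18 6.221 0.998
12.4 side 86 6.283 0.997 46 0.1 0.999
12.45 scene 69 0.071 0.997 15 6.217 0.999
the job is handed in; nothing more can be done
None
```

I flicked the wheel, let the tongue go past the pointer once untouched, and braked it on the second pass. By my camera readings it stopped within about 2 mm of the mark and stayed put once the finger was lifted clear. I handed the job in at about 12.5 s; the hand-in gave no verdict.

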